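# Shift the returns belt's selector from second to third through its H gate

## Task

The returns belt is running in second: the selector's lever stands in the near left slot of its H-shaped gate. Push the lever's knob with the fingertips, forward (away from the robot) into the cross channel, across to the right, then forward until the lever is fully home in third, the far right slot marked with three dots, without dipping into first or fourth on the way. Push gently without forcing it, never take the knob or lever between the fingers, and leave everything else on the table where it stands.

Things in the scene. Friction and masses are not known exactly. Their poses are not given: they have to be found in the camera images.
- console: Belt speed selector bolted to the table: grey cast housing on a 190 x 160 mm flange, topped by a 150 x 124 mm galvanised gate plate 135 mm above the table. Origin: centre of its underside; x axis = the lever's forward direction (away from the robot, turned by up to 0.35 rad), y = its left, z up. The lever turns about a pivot on this z axis, 40 mm above the origin.
- gate (a point): Centre of the H-shaped opening, on top of the plate, axes as the console's. Slots 13 mm wide along x, at y = +18 mm (left) and -18 mm (right), reach to x = +-33 mm; a cross channel 16 mm wide joins them at x = 0; the tongues between have rounded ends. Yellow dots at the slot ends: first far left (1), second near left (2), third far right (3), fourth near right (4).
- knob (a point): Centre of the lever's black ball knob, 44 mm across, on a 10 mm steel rod, 200 mm from the pivot. With a = across and f = fore, in the console's frame: x = 0.2 sin f, y = -0.2 cos f sin a, z = 0.04 + 0.2 cos f cos a (m): 229 to 240 mm above the table, higher than anything else on it. Axes tilt with the lever; z along the rod, up.
- lever_across (a joint): Sideways angle of the lever, rad: 0 upright, positive to the right (console -y); -0.19 is the left pair of slots, +0.19 the right pair, with about 0.012 play either way and stops at +-0.205. The knob moves about 38 mm to either side. Friction of about 3 N at the knob holds it wherever it is left; no spring.
- lever_fore (a joint): Forward angle of the lever, rad: 0 is the cross channel, positive forward (console +x); +0.27 (stop) is fully home in first or third, -0.27 in second or fourth; starts at -0.265 to -0.18. The knob moves 53 mm either way. The rod passes across only within about 0.03 of 0; the tongues' round ends help it in. Friction of 3 to 4 N at the knob holds it wherever it is left.
- mug: Bystander beside the selector: red enamel mug, 80 mm across, 85 mm high, handle on its +y side. Origin: centre of its foot.
- scanner: Bystander beside the selector: blue pistol-shaped handheld scanner lying on its side, about 115 x 150 mm, 60 mm high. Origin: underside, near the middle.
- wedge: Bystander beside the selector: grey rubber door wedge, 120 x 44 mm, 32 mm high. Origin: centre of its underside.
- crate: Bystander: pine crate 200 x 150 x 100 mm standing on the fixed bench scale (45 mm high) on the right. Origin: centre of its underside.
- parcel: Bystander: cardboard parcel 140 x 100 x 60 mm on the left. Origin: centre of its underside.
- tape_roll: Bystander: roll of brown tape lying flat, 104 mm across, 48 mm high, on the right near the robot. Origin: centre of its underside.
- bin_floor (a point): Bystander: middle of the underside of the green tilting bin (250 mm wide, 210 mm deep, its top up to 225 mm above the table), which swings on a galvanised pivot bracket on the left.

How it is judged:
By the outcome, as a careful person would: the job done as asked, in the order asked, and still so for the second after the job is handed in, with the robot touching nothing.
It also fails if it takes over 51 s, if anything falls off the work surface, if the arm or the gripper's body presses on something with over 40 N, if the wrist force passes 120 N, or if a joint passes its speed limit or range.

## Robot

A 6-joint arm with a two-finger parallel gripper is mounted at the origin on the work surface. World frame = base frame: x ahead of the robot, y to its left, z up, the work surface at z = 0. Lengths are in m, angles in rad, forces in N, time in s.
With the tool pointing down it reaches from about 0.35 to 0.85 m from the base axis. Payload 8.1 kg.
Tool frame: the origin (TCP) lies midway between the tips of the shut fingers; the grasp point (between the pads) lies 19 mm behind it; z points along the fingers, y is the line along which they close (so a half turn about z gives the same grasp; the last joint's range is limited). The gripper opens to 85 mm and grips with 20 to 120 N. Pads are 22 mm wide; open, the fingers measure 114 mm over their backs; the gripper's body (76 mm by 85 mm) begins 54 mm behind the grasp point. The pads swing forward as they close: fully open they stand 13 mm farther back than shut.
Start: joints at [-1.241, 0.13, 1.488, -0, 1.523, -0.085], TCP at [0.242, -0.549, 0.231] pointing down, gripper open.
Joint ranges: [-2.96, 2.96], [-0.89, 2.26], [0.02, 2.5], [-1.34, 4.48], [0, 2.73], [-2.66, 2.66]. Speed limits (rad/s): [2.39, 2.39, 2.79, 3.14, 3.14, 3.14].

## Interface

Orientations are given as a rotation vector (axis times angle).
In Python, from plant import robot gives the robot as it stands. The module is installed in compiled form; this text tells all that it offers. Calls block until the motion is done:
- robot.goto(position, orientation): joint-space move of the TCP to a pose.
- robot.movel(position, ori=None, speed=0.15): straight line of the TCP; ori=None keeps the orientation; speed is the mean speed in m/s.
- robot.set_joints(angles): joint-space move.
- robot.move_gripper(opening): finger opening in m; the grip force is fixed at half the most; returns when the fingers have stopped.
- robot.dwell(seconds).
- robot.inverse_kinematics(position, orientation): joint angles nearest the present ones, or None.
- robot.sense(): the state.
- robot.camera(name): name is "side" or "top" or "wrist"; returns a dict with "color" (420x560x3 uint8, blue, green, red), "fx", "fy", "cx", "cy" (pixels), "dist" ([k1, k2, p1, p2, k3] as OpenCV has them; the pictures are not rectified), "R" (3x3) and "t" (3): a world point X has camera coordinates R X + t; the wrist camera has in their place "T_tool_cam" (4x4, takes a point from camera to tool coordinates, whose origin is the TCP and whose axes are the flange's). Camera axes: x right, y down, z forward; pixel columns grow to the right and rows downward; lengths in m; the calibration is good to about 2 mm. A picture is of the moment at which its call begins: read the wrist's pose just before it. There is no depth.
A pose or a line that the arm cannot do raises robot.IKError and nothing moves.
- robot.close_job(): hands the job in; it is judged then, once.
Trained networks look in a picture, given as the dict that the camera call returned (one of the last four; its "shot" number tells which), for a name from the list of things; names that differ only in an ending like _2 or _b are one class to them, and where a whole thing is asked for, a point or a joint stands for the part that bears it (a point fixed in the world has none). Each returns a list of dicts, best first, with "score" (0 to 1); they miss things now and then, are a little off and sometimes report something else, mostly with a low value. They report only what shows in the picture. A call takes as long as a camera call.
- robot.look_for(thing, picture): "bbox" ([left, top, right, bottom] in pixels, round what is visible of it).
The state is a dict: "time_s": time; "qpos": joint angles; "qvel": joint speeds; "effort": joint torques, N m; "eef_pos": TCP position; "ee_rot": TCP orientation; "ft_force": force on the tool from outside, world axes, zero at the start; "moment": the same for the moment, N m; "grip_width": finger opening in m; "gripper_force": force on a finger pad.
Only numpy, scipy, OpenCV 4.12 (cv2) and the standard library are available. Lean on these libraries where they do the work, as an engineer would, in place of code of your own. Each camera call takes 0.05 s, during which the arm holds its last target. There are 200 camera calls.

## Working session

There is one attempt and no reset: what is moved stays moved. The work goes in short steps, each a Python script; the robot and the scene stay as the last script left them, time stands still between calls to the robot, and variables do not carry over. Pictures are saved under pics/ and viewed, at most 10 in all, crops included, and the job is handed in when it is done.

```bash
ls; mkdir -p pics; python3 - <<'E'
from plant import robot
import cv2, numpy as np
for n in ("top","side"):
    p=robot.camera(n); cv2.imwrite(f"pics/{n}0.png",p["color"])
    print(n,p["fx"],p["cx"],p["cy"],p["dist"],np.round(p["R"],3).tolist(),np.round(p["t"],3))
    for th in ("console","gate","knob","mug","scanner","wedge","bin_floor","crate"):
        try: print(th,[(np.round(d["bbox"]).tolist(),round(d["score"],2)) for d in robot.look_for(th,p)[:2]])
        except Exception as e: print(th,e)
s=robot.sense();print(s["time_s"],s["ee_rot"],s["grip_width"])
E
```

```text
pics
top 478.69345185130754 274.3028222024724 201.40821906555357 [0.02075619 0.         0.         0.         0.        ] [[0.004, -1.0, 0.011], [-0.999, -0.004, -0.044], [0.044, -0.011, -0.999]] [-0.015  0.535  1.656]
console [([215.0, 153.0, 264.0, 211.0], 0.82)]
gate [([214.0, 156.0, 267.0, 210.0], 0.84)]
knob [([217.0, 184.0, 232.0, 203.0], 0.43)]
mug [([170.0, 159.0, 204.0, 190.0], 0.65)]
scanner [([264.0, 199.0, 322.0, 230.0], 0.82)]
wedge [([283.0, 158.0, 315.0, 179.0], 0.98)]
bin_floor [([64.0, 146.0, 159.0, 229.0], 0.8)]
crate [([397.0, 148.0, 460.0, 218.0], 0.63)]
side 384.3077433466348 279.8733691182316 216.69624637387614 [-0.08218295  0.          0.          0.          0.        ] [[-0.962, 0.271, -0.015], [0.191, 0.637, -0.747], [-0.193, -0.721, -0.665]] [0.5   0.012 1.251]
console [([224.0, 226.0, 307.0, 318.0], 0.65)]
gate [([225.0, 224.0, 306.0, 320.0], 0.83), ([220.0, 223.0, 235.0, 257.0], 0.39)]
knob [([274.0, 226.0, 291.0, 259.0], 0.74), ([254.0, 336.0, 390.0, 419.0], 0.35)]
mug [([256.0, 311.0, 291.0, 356.0], 0.85), ([223.0, 228.0, 235.0, 255.0], 0.2)]
scanner [([256.0, 208.0, 302.0, 252.0], 0.74)]
wedge [([221.0, 229.0, 238.0, 258.0], 0.47)]
bin_floor [([255.0, 335.0, 394.0, 420.0], 0.84)]
crate [([194.0, 123.0, 246.0, 170.0], 0.97)]
0.9 [-3.07424251e+00 -6.46913976e-01 -1.97875865e-05] 0.0852108693868902
```

```bash
python3 - <<'E'
import cv2, numpy as np
a=cv2.imread("pics/top0.png")[110:260,130:350]; b=cv2.imread("pics/side0.png")[170:370,170:400]
a=cv2.resize(a,(780,532))[:, :400+0] if 0 else cv2.resize(a,(440,300),interpolation=cv2.INTER_CUBIC)
b=cv2.resize(b,(345,300),interpolation=cv2.INTER_CUBIC)
cv2.imwrite("pics/c0.png",np.hstack([a,b]))
E
```

```text
(no output)
```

View pics/c0.png

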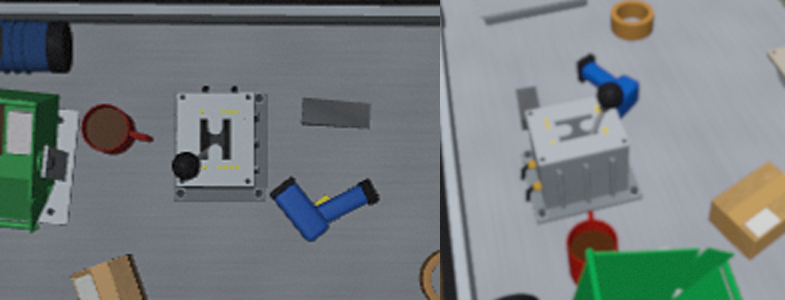

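```bash
cat > h.py <<'E'
from plant import robot
import cv2, numpy as np
from scipy.spatial.transform import Rotation as Ro
def K(p): return np.array([[p["fx"],0,p["cx"]],[0,p["fy"],p["cy"]],[0,0,1.]])
def Rt(p,s=None):
    if "R" in p: return np.array(p["R"]),np.array(p["t"])
    T=np.eye(4);T[:3,:3]=Ro.from_rotvec(s["ee_rot"]).as_matrix();T[:3,3]=s["eef_pos"]
    W=np.linalg.inv(T@np.array(p["T_tool_cam"]));return W[:3,:3],W[:3,3]
def ray(p,uv,z,s=None):
    R,t=Rt(p,s);x=cv2.undistortPoints(np.array([[uv]],float),K(p),np.array(p["dist"]))[0,0]
    d=R.T@np.array([x[0],x[1],1]);c=-R.T@t;return c+d*(z-c[2])/d[2]
def proj(p,X,s=None):
    R,t=Rt(p,s);return cv2.projectPoints(np.array(X,float).reshape(-1,1,3),cv2.Rodrigues(R)[0],t,K(p),np.array(p["dist"]))[0][:,0]
E
python3 - <<'E'
from h import *
p=robot.camera("top")
for uv in ((218.5,156.5),(257.5,156.5),(218.5,203.5),(257.5,203.5),(238,180)): print(uv,ray(p,uv,.135))
print(ray(p,(224.5,193.5),.23))
p=robot.camera("wrist");print(np.round(p["T_tool_cam"],3),p["fx"])
for q in ([.55,.11,.45],[.45,.11,.45],[.5,.11,.42]):
  for y in (0,np.pi/2,-np.pi/2):
    r=(Ro.from_euler("z",y)*Ro.from_euler("x",np.pi)).as_rotvec()
    print(q,y,robot.inverse_kinematics(q,r))
E
```

```text
(218.5, 156.5) [0.67417281 0.16995041 0.135     ]
(257.5, 156.5) [0.67488321 0.04388162 0.135     ]
(218.5, 203.5) [0.52206084 0.16863027 0.135     ]
(257.5, 203.5) [0.52259131 0.04307896 0.135     ]
(238, 180) [0.59827579 0.1064308  0.135     ]
[0.54871365 0.14075344 0.23      ]
[[-0.    -0.949 -0.314  0.079]
 [ 1.    -0.    -0.    -0.001]
 [ 0.    -0.314  0.949 -0.141]
 [ 0.     0.     0.     1.   ]] 307.2413559407101
[0.55, 0.11, 0.45] 0 [ 1.05985164e-01  4.50939828e-02  1.18294053e+00 -4.44089210e-16
  1.91355814e+00  1.67678149e+00]
[0.55, 0.11, 0.45] 1.5707963267948966 [ 1.05985164e-01  4.50939828e-02  1.18294053e+00 -4.44089210e-16
  1.91355814e+00  1.05985164e-01]
[0.55, 0.11, 0.45] -1.5707963267948966 None
[0.45, 0.11, 0.45] 0 [ 1.28993226e-01 -2.17027162e-01  1.42974830e+00 -4.44089210e-16
  1.92887152e+00  1.69978955e+00]
[0.45, 0.11, 0.45] 1.5707963267948966 [ 1.28993226e-01 -2.17027162e-01  1.42974830e+00 -4.44089210e-16
  1.92887152e+00  1.28993226e-01]
[0.45, 0.11, 0.45] -1.5707963267948966 None
[0.5, 0.11, 0.42] 0 [ 1.16374448e-01 -1.04350055e-01  1.38443528e+00 -4.44089210e-16
  1.86150743e+00  1.68717077e+00]
[0.5, 0.11, 0.42] 1.5707963267948966 [ 1.16374448e-01 -1.04350055e-01  1.38443528e+00 -4.44089210e-16
  1.86150743e+00  1.16374448e-01]
[0.5, 0.11, 0.42] -1.5707963267948966 None
```

```bash
python3 - <<'E'
from h import *
robot.move_gripper(0.0)
p0=robot.sense()["eef_pos"]
robot.movel([p0[0],p0[1],.40],speed=.25)
r=(Ro.from_euler("x",np.pi)).as_rotvec()
robot.goto([.66,.107,.40],r)
robot.dwell(.2)
s=robot.sense();print(s["time_s"],s["eef_pos"],s["grip_width"],s["ft_force"])
p=robot.camera("wrist");cv2.imwrite("pics/w0.png",p["color"])
print(p["fx"],p["cx"],p["cy"],p["dist"])
for th in("gate","knob","console"): print(th,[(np.round(d["bbox"]).tolist(),round(d["score"],2)) for d in robot.look_for(th,p)[:2]])
c=np.array([.598,.1065,.135])
import pickle;pickle.dump((p,s),open("w0.pkl","wb"))
print(proj(p,[c,c+[.075,.062,0],c+[.075,-.062,0],c+[-.075,.062,0],c+[-.075,-.062,0]],s))
E
```

```text
5.5333 [0.66009127 0.10633429 0.40005519] 0.0001556284915699467 [-0.32985538 -0.35396195 -1.06502531]
307.2413559407101 277.62153914692436 206.00846526151008 [-0.01053117  0.          0.          0.          0.        ]
gate [([225.0, 128.0, 325.0, 297.0], 0.84), ([221.0, 203.0, 276.0, 298.0], 0.69)]
knob [([223.0, 205.0, 274.0, 298.0], 0.6)]
console [([224.0, 130.0, 323.0, 294.0], 0.85)]
[[277.76176992 210.88022946]
 [230.83305726 157.37101831]
 [324.58654183 157.26798662]
 [235.80451655 258.91454653]
 [319.81975912 258.83119873]]
```

View pics/w0.png

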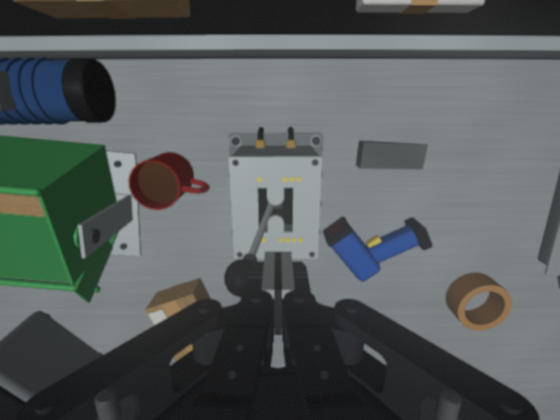

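```bash
python3 - <<'E'
from h import *
import pickle;p,s=pickle.load(open("w0.pkl","rb"))
im=p["color"]; f=5
z=cv2.resize(im[140:260,215:335],None,fx=f,fy=f,interpolation=cv2.INTER_CUBIC)
c=np.array([.5985,.1065,.135])
H=np.array([(33,24.5),(33,11.5),(8,11.5),(8,-11.5),(33,-11.5),(33,-24.5),(-33,-24.5),(-33,-11.5),(-8,-11.5),(-8,11.5),(-33,11.5),(-33,24.5)])/1000
P=np.array([(75,62),(75,-62),(-75,-62),(-75,62)])/1000
for S in (H,P):
    q=(proj(p,[c+[a,b,0] for a,b in S],s)-[215,140]+.5)*f
    cv2.polylines(z,[q.astype(int)],True,(0,0,255),1)
cv2.imwrite("pics/w0z.png",z)
E
```

```text
(no output)
```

View pics/w0z.png

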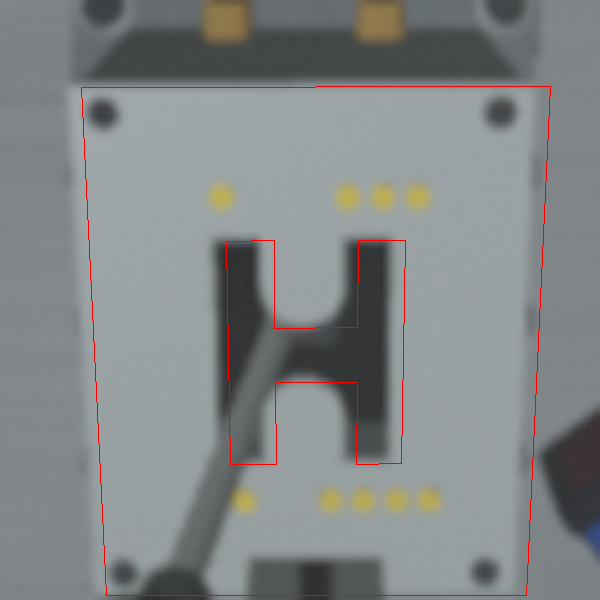

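```bash
python3 - <<'E'
from h import *
r=(Ro.from_euler("x",np.pi)).as_rotvec()
robot.goto([.485,.147,.30],r)
robot.movel([.485,.147,.215],speed=.15)
robot.dwell(.2); s=robot.sense(); f0=s["ft_force"]; print(s["time_s"],s["eef_pos"],f0)
x=.485; log=[]
while x<.557:
    x+=.006 if not log or log[-1][1]>-2 else .009
    x=min(x,.557); robot.movel([x,.147,.215],speed=.08)
    s=robot.sense(); d=s["ft_force"]-f0; log.append((s["eef_pos"][0],d[0])); print(round(s["time_s"],2),np.round(s["eef_pos"],4),np.round(d,1))
    if np.linalg.norm(d)>15: print("STOP");break
for n in("top","side","wrist"):
    s=robot.sense();p=robot.camera(n);cv2.imwrite(f"pics/{n}1.png",p["color"])
    import pickle;pickle.dump((p,s),open(n+"1.pkl","wb"))
    for d in robot.look_for("knob",p)[:2]: print(n,np.round(d["bbox"]),d["score"])
    print("exp",proj(p,[[x+.033,.147,.236]],s))
E
```

```text
7.4833 [0.48587705 0.14714884 0.21645128] [-0.32608847 -0.45201968  0.54299356]
7.73 [0.4915 0.147  0.2153] [ 0.9 -0.5 -0.5]
7.98 [0.4973 0.147  0.2149] [ 1.1  0.3 -0.6]
8.23 [0.5033 0.147  0.215 ] [-1.5  0.7 -0.4]
8.48 [0.5093 0.147  0.215 ] [ 0.2  0.6 -0.8]
8.73 [0.5153 0.147  0.215 ] [ 0.3  0.7 -0.1]
8.98 [0.5209 0.147  0.2149] [-2.3  0.5  1.6]
9.25 [0.53   0.1471 0.215 ] [-1.6  0.9  0.9]
9.5 [0.5358 0.1471 0.215 ] [-2.7  1.8  1.7]
9.77 [0.5449 0.147  0.2149] [-1.7  1.3  1.5]
10.02 [0.5508 0.147  0.2149] [-1.2  0.7  1.3]
10.27 [0.5569 0.147  0.2149] [-1.7  1.9  0.9]
top [168. 240. 193. 286.] 0.23
exp [[222.35413624 179.70760534]]
side [260. 225. 275. 262.] 0.89
exp [[266.31300666 235.08102298]]
exp [[278.32509884 220.81734051]]
```

```bash
python3 - <<'E'
import cv2, numpy as np
a=cv2.imread("pics/side1.png")[200:320,200:330]; b=cv2.imread("pics/wrist1.png")[100:330,160:400]
cv2.imwrite("pics/c1.png",np.hstack([cv2.resize(a,(433,400),interpolation=cv2.INTER_CUBIC),cv2.resize(b,(360,400))]))
E
```

```text
(no output)
```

View pics/c1.png

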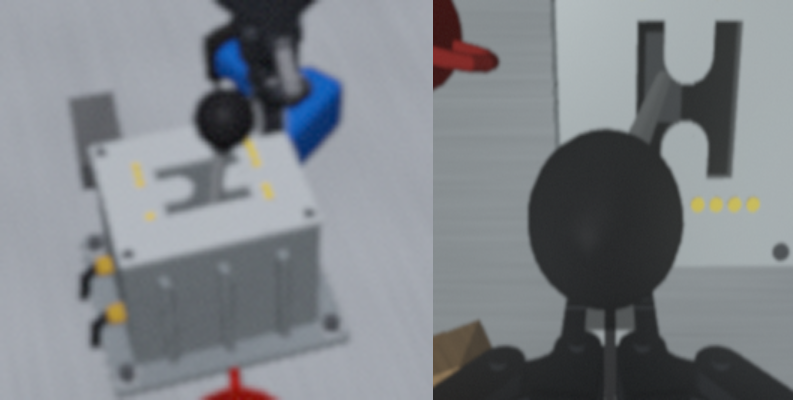

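```bash
python3 - <<'E'
from h import *
import pickle
p,s=pickle.load(open("wrist1.pkl","rb"))
print(s["eef_pos"])
for v in (148.3,169.6,112.6,158.8): print(v,ray(p,(330,v),.135,s))
print([ray(p,(u,112.6),.135,s)[1] for u in (296.7,366)])
print("knob",ray(p,(275.3,225.9),.2364,s))
p,s=pickle.load(open("side1.pkl","rb"))
# side: knob ball centre, gate ends
print("side knob",ray(p,(200+224*.3,200+120*.3),.2364), "gate c",ray(p,(200+208*.3,200+185*.3),.135))
E
```

```text
[0.55684099 0.14700429 0.21494527]
148.3 [0.60642758 0.1099547  0.135     ]
169.6 [0.59103202 0.10914241 0.135     ]
112.6 [0.63081978 0.11123342 0.135     ]
158.8 [0.59892096 0.10955912 0.135     ]
[np.float64(0.13415841560314418), np.float64(0.08642181457661671)]
knob [0.58788007 0.14826441 0.2364    ]
side knob [0.58888811 0.15086014 0.2364    ] gate c [0.59579794 0.11417567 0.135     ]
```

```bash
python3 - <<'E'
from h import *
import pickle
r=(Ro.from_euler("x",np.pi)).as_rotvec()
r2=(Ro.from_euler("z",np.pi/2)*Ro.from_euler("x",np.pi)).as_rotvec()
robot.movel([.5655,.147,.215],speed=.05); s=robot.sense();print(s["time_s"],s["eef_pos"],s["ft_force"])
robot.dwell(.1);s=robot.sense();p=robot.camera("wrist");pickle.dump((p,s),open("wrist2.pkl","wb"));print(s["eef_pos"])
g=cv2.cvtColor(p["color"],cv2.COLOR_BGR2GRAY)
m=(g[:290]<60).astype(np.uint8)
n,l,st,ce=cv2.connectedComponentsWithStats(m)
i=l[215,276];print(i,st[i]) 
cs=np.argwhere(l==i); top=cs[:,0].min()
rows=[(v,cs[cs[:,0]==v,1].min(),cs[cs[:,0]==v,1].max()) for v in range(200,245,8)];print(rows,top)
robot.movel([.535,.147,.215],speed=.12)
robot.movel([.535,.147,.275],speed=.2)
robot.goto([.597,.212,.275],r2)
robot.movel([.597,.212,.219],speed=.12)
robot.dwell(.2);s=robot.sense();f0=s["ft_force"];print(s["time_s"],s["eef_pos"],f0)
cv2.imwrite("pics/wrist2.png",p["color"])
p=robot.camera("side");cv2.imwrite("pics/side2.png",p["color"])
a=p["color"][200:320,200:330];b=cv2.imread("pics/wrist2.png")[100:330,160:400]
cv2.imwrite("pics/c2.png",np.hstack([cv2.resize(a,(433,400),interpolation=cv2.INTER_CUBIC),cv2.resize(b,(360,400))]))
E
```

```text
10.8833 [0.56570044 0.14690376 0.21496101] [-1.75358107  0.56105799  1.73308685]
[0.56551925 0.14691189 0.21493996]
30 [ 224  175  102  115 8867]
[(200, np.int64(231), np.int64(318)), (208, np.int64(227), np.int64(321)), (216, np.int64(224), np.int64(323)), (224, np.int64(224), np.int64(324)), (232, np.int64(224), np.int64(324)), (240, np.int64(226), np.int64(322))] 175
14.0333 [0.59769346 0.21218496 0.22047919] [-0.23821932 -0.86096294 -0.00316201]
```

View pics/c2.png

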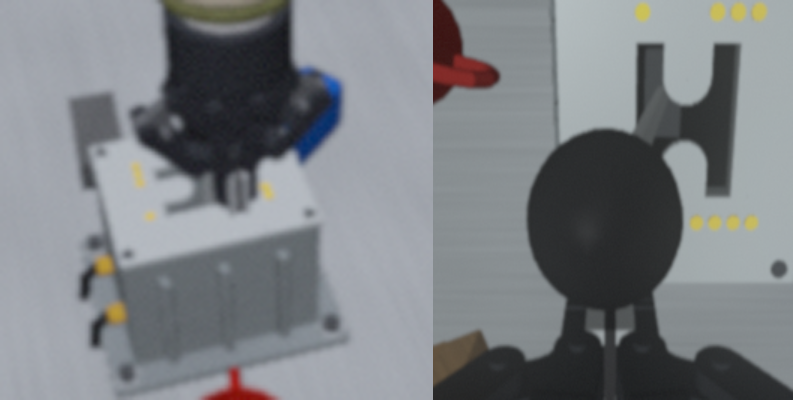

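```bash
python3 - <<'E'
from h import *
import pickle
f0=robot.sense()["ft_force"]
for y in [.19,.182,.174,.165,.155,.145,.135,.125,.117,.111,.108,.105]:
    robot.movel([.597,y,.219],speed=.07)
    s=robot.sense();d=s["ft_force"]-f0;print(round(s["time_s"],2),np.round(s["eef_pos"],4),np.round(d,1))
    if np.linalg.norm(d)>12: print("STOP");break
p=robot.camera("side");cv2.imwrite("pics/side3.png",p["color"])
robot.movel([.597,s["eef_pos"][1]+.03,.219],speed=.15)
robot.movel([.597,s["eef_pos"][1]+.03,.29],speed=.25)
r=(Ro.from_euler("x",np.pi)).as_rotvec()
robot.goto([.515,.072,.30],r)
robot.dwell(.2)
s=robot.sense();p=robot.camera("wrist");pickle.dump((p,s),open("wrist3.pkl","wb"));print(s["time_s"],s["eef_pos"])
print([(np.round(d["bbox"]),d["score"]) for d in robot.look_for("knob",p)[:2]])
print("exp knob",proj(p,[[.597,.072,.236],[.599,.11,.135]],s))
cv2.imwrite("pics/w3.png",p["color"])
E
```

```text
14.55 [0.5971 0.1894 0.2191] [ 0.1 -0.1  0. ]
14.82 [0.597  0.1817 0.219 ] [ 0.5 -0.1 -0.1]
15.08 [0.5971 0.1739 0.2192] [ 0.7  0.3 -0.5]
15.36 [0.597  0.1647 0.219 ] [ 0.7 -1.5 -1.3]
15.65 [0.5969 0.1546 0.2188] [-1.1  0.1 -1.1]
15.94 [0.5969 0.1445 0.2188] [-0.6 -0.8 -0.9]
16.23 [0.5969 0.1345 0.2188] [-0.4 -0.2 -1. ]
16.52 [0.5969 0.1246 0.2188] [ 0.4 -0.2 -1. ]
16.79 [0.5969 0.1166 0.2188] [ 0.1 -0.1 -0.8]
17.04 [0.597  0.1106 0.2189] [-0.2  0.1 -1.5]
17.29 [0.597  0.1078 0.2189] [-0.5  0.7 -0.6]
17.54 [0.597  0.1048 0.2189] [ 0.3  0.9 -1.4]
19.9 [0.51506797 0.0721081  0.2997628 ]
[(array([240.,  66., 314., 136.]), 0.95), (array([314., 145., 461., 230.]), 0.22)]
exp knob [[278.33550391 100.02348653]
 [237.70569716  99.23090106]]
```

View pics/w3.png

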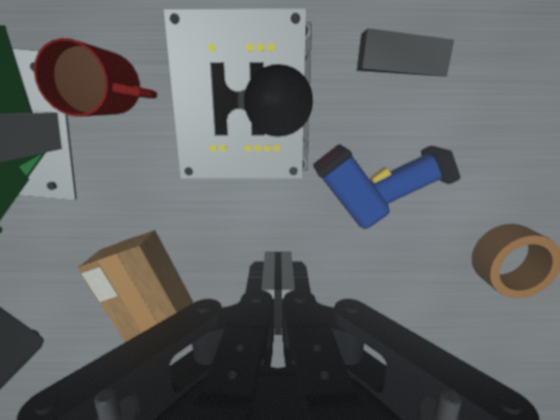

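```bash
python3 - <<'E'
from h import *
import pickle
robot.movel([.53,.072,.215],speed=.15)
robot.dwell(.2);f0=robot.sense()["ft_force"]
for x in [.55,.562,.570,.580,.590,.600,.607,.611,.614,.6155,.617,.6185,.620,.621,.622,.623,.624]:
    robot.movel([x,.072,.215],speed=.06)
    s=robot.sense();d=s["ft_force"]-f0;print(round(s["time_s"],2),x,np.round(s["eef_pos"],4),np.round(d,1))
    if d[0]<-7 or np.linalg.norm(d)>10: print("STOP");break
p=robot.camera("wrist");pickle.dump((p,s),open("wrist4.pkl","wb"));cv2.imwrite("pics/w4.png",p["color"])
E
```

```text
21.41 0.55 [0.5501 0.072  0.2148] [-0.1  0.2  0. ]
21.76 0.562 [0.5621 0.072  0.2149] [0.5 0.5 0.1]
22.04 0.57 [0.5699 0.072  0.215 ] [-1.7  0.3  2.7]
22.36 0.58 [0.5801 0.072  0.2149] [-3.  -0.6  2.1]
22.68 0.59 [0.5901 0.072  0.2149] [-1.1 -0.2  0.8]
22.99 0.6 [0.6    0.072  0.2147] [-1.6  0.7  0. ]
23.26 0.607 [0.6069 0.0721 0.2146] [-1.5  1.  -1.1]
23.51 0.611 [0.611  0.0719 0.2148] [-2.6 -0.3 -1.7]
23.76 0.614 [0.6141 0.0719 0.215 ] [-2.7  1.  -1.5]
24.01 0.6155 [0.6156 0.0719 0.215 ] [-1.  -0.2 -1.4]
24.26 0.617 [0.6171 0.072  0.215 ] [-1.9 -0.8 -1.9]
24.51 0.6185 [0.6186 0.072  0.215 ] [-1.6  0.4 -2.2]
24.76 0.62 [0.6201 0.072  0.215 ] [-3.2 -0.6 -1.8]
25.01 0.621 [0.6211 0.072  0.215 ] [-2.4 -0.2 -2.2]
25.26 0.622 [0.6221 0.072  0.215 ] [-3.   0.3 -1.7]
25.51 0.623 [0.6229 0.072  0.2149] [-3.3  0.4 -1.5]
25.76 0.624 [0.6237 0.072  0.2148] [-5.2 -0.5 -1.5]
```

```bash
python3 - <<'E'
from h import *
import pickle
f0=np.array([-.3,-.5,.5])
for x in [.625,.626,.627,.628]:
    robot.movel([x,.072,.215],speed=.06)
    s=robot.sense();d=s["ft_force"]-f0;print(round(s["time_s"],2),x,np.round(s["eef_pos"],4),np.round(d,1))
    if np.linalg.norm(d)>10: print("STOP");break
p=robot.camera("wrist");pickle.dump((p,s),open("wrist4.pkl","wb"))
print([(np.round(d["bbox"]),d["score"]) for d in robot.look_for("knob",p)[:2]],proj(p,[[.6524,.0737,.229]],s))
robot.movel([.58,.072,.215],speed=.12)
robot.movel([.58,.072,.30],speed=.25)
robot.goto([.57,.072,.32],(Ro.from_euler("x",np.pi)).as_rotvec())
robot.dwell(.2)
s=robot.sense();p=robot.camera("wrist");print(s["time_s"])
print([(np.round(d["bbox"]),d["score"]) for d in robot.look_for("knob",p)[:2]],proj(p,[[.6524,.0737,.229]],s))
cv2.imwrite("pics/w5.png",p["color"])
E
```

```text
26.06 0.625 [0.6244 0.0721 0.2146] [-6.1  1.1 -1.9]
26.31 0.626 [0.6251 0.0721 0.2145] [-7.7  1.3 -2.3]
26.56 0.627 [0.6258 0.0721 0.2144] [-9.1  0.1 -1.5]
26.81 0.628 [0.6265 0.0721 0.2143] [-10.7   1.4  -2.2]
STOP
[(array([222., 182., 326., 277.]), 0.67), (array([318., 240., 485., 325.]), 0.5)] [[274.79221585 231.28915438]]
28.4
[(array([242.,  65., 309., 148.]), 0.74), (array([ 94., 256., 190., 344.]), 0.62)] [[275.58082263  99.35176215]]
```

View pics/w5.png

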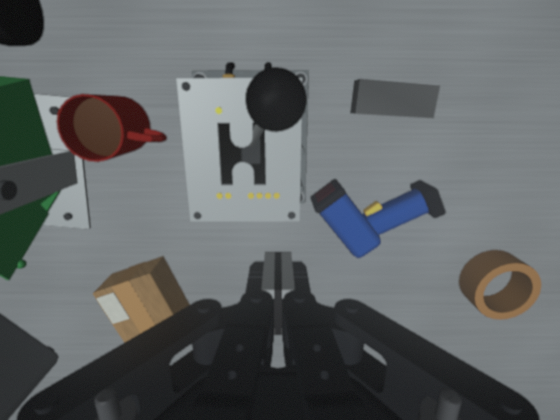

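The knob sits at (276, 99), where the fully home position should project, and the push force rose steadily against the stop. The mug, scanner, wedge and parcel are where they stood.

```bash
python3 -c "
from plant import robot
print(robot.close_job())"
```

```text
the job is handed in; nothing more can be done
None
```

The lever is in third against its stop, pushed only with closed fingertips (at most about 11 N), and I saw no sign of it dipping into first or fourth; the job was handed in at about 28 s with the arm clear.

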